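# Count to the third gap and file the glaze sample

## Robot

A 6-joint arm with a two-finger parallel gripper is mounted at the origin on the work surface. World frame = base frame: x ahead of the robot, y to its left, z up, the work surface at z = 0. Lengths are in m, angles in rad, forces in N, time in s.
With the tool pointing down it reaches from about 0.375 to 0.9 m from the base axis. Payload 3.1 kg.
Tool frame: the origin (TCP) lies on the centre line of the jaws, within the pads' length; the fingertips stand 17 mm ahead of it and the grasp point (between the pads) lies 2 mm behind it; z points along the fingers, y is the direction in which the jaws open and shut (so a half turn about z gives the same grasp; the last joint's range is limited). The gripper opens to 85 mm and grips with 20 to 120 N. Pads are 22 mm wide; open, the fingers measure 114 mm over their backs; the gripper's body (76 mm by 85 mm) begins 54 mm behind the grasp point. The pads swing forward as they close: fully open they stand 13 mm farther back than shut.
Start: joints at [-1.478, 0.527, 1.433, -0, 1.181, -0.178], TCP at [0.167, -0.602, 0.248] pointing down, gripper open.
Joint ranges: [-3.08, 3.08], [-0.75, 2.2], [0.22, 2.44], [-1.43, 4.57], [0, 2.65], [-2.85, 2.85]. Speed limits (rad/s): [2.79, 2.79, 3.14, 3.14, 3.14, 3.14].

## Interface

Orientations are given as a rotation vector (axis times angle).
In Python, from plant import ctrl gives the robot as it stands. The module is installed in compiled form; this text tells all that it offers. Calls block until the motion is done:
- ctrl.reach(position, orientation): joint-space move of the TCP to a pose.
- ctrl.move_linear(position, attitude=None, feed=0.15, stop_force=None): straight line of the TCP; attitude=None keeps the orientation; feed is the mean speed in m/s. With stop_force (N) it stops when the force on the tool has changed by that much, and returns True; else False.
- ctrl.move_joints(angles): joint-space move.
- ctrl.move_gripper(opening, effort=None): opening from 0.0 (shut) to 1.0 (fully open); effort is the grip in N (None keeps the last); returns when the fingers have stopped.
- ctrl.dwell(seconds).
- ctrl.inverse_kinematics(position, orientation): joint angles nearest the present ones, or None.
- ctrl.get_image(name): name is "scene" or "top" or "wrist"; returns a dict with "img" (384x512x3 uint8, red, green, blue), "fx", "fy", "cx", "cy" (pixels), "distortion" ([k1, k2, p1, p2, k3] as OpenCV has them; the pictures are not rectified), "R" (3x3) and "t" (3): a world point X has camera coordinates R X + t; the wrist camera has in their place "mount" (4x4, takes a point from camera to tool coordinates, whose origin is the TCP and whose axes are the flange's). Camera axes: x right, y down, z forward; pixel columns grow to the right and rows downward; lengths in m; the calibration is good to about 2 mm. A picture is of the moment at which its call begins: read the wrist's pose just before it. There is no depth.
A pose or a line that the arm cannot do raises ctrl.MotionError and nothing moves.
- ctrl.hand_in(): hands the job in, once; it reports no verdict.
Readings, each from a call of its own:
- ctrl.get_time(): time.
- ctrl.get_joint_pos(): joint angles.
- ctrl.get_joint_velocities(): joint speeds.
- ctrl.get_effort(): joint torques, N m.
- ctrl.get_position(): TCP position.
- ctrl.get_tcp_rot(): TCP orientation.
- ctrl.get_wrist_force(): force on the tool from outside, world axes, zero at the start.
- ctrl.get_wrist_torque(): the same for the moment, N m.
- ctrl.get_opening(): opening from 0.0 (shut) to 1.0 (fully open).
Only numpy, scipy, OpenCV 4.12 (cv2) and the standard library are available. Lean on these libraries where they do the work, as an engineer would, in place of code of your own. Each camera call takes 0.05 s, during which the arm holds its last target.

## Task

With the fingers closed, press lightly on the steel rail of the sample rack and run the fingertips along it from the first gap at the red-capped end, past the second gap to the third (every gap counts, full or empty), keeping in touch with the rail all the way and going no further than the third gap. Then, only pushing and never lifting, slide the blue-glazed sample block along the board and push it, one end first, into that third gap until it is fully home against the back board. Leave the samples already in the rack, the bowl and the jar as they are, and finish clear of everything.

Things in the scene. Friction and masses are not known exactly. Their poses are not given: they have to be found in the camera images.
- rack: Wooden sorting rack, fixed. Origin at table height, on the line of the gap mouths, midway along the row. y runs along the row of gaps; x points into them, away from the robot. Its base board is 12 mm thick (top 12 mm above the table), x -150 to +80 mm, y -210 to +210 mm, bare and flat in front of the gaps. End posts 28 mm square, 60 mm high, at x 55, y +192 and -192 mm.
- gap_row (a point): Point on the base board's top, 12 mm above the rack's origin, same axes. Seven dividers 8 mm thick with round noses, x 0 to 70 mm, top 52 mm above the table, stand at y -168, -112, -56, 0, 56, 112, 168 mm. They make six gaps 48 mm wide, centred at y -140, -84, -28, 28, 84, 140 mm. The third gap from either end is empty.
- back (a point): Top edge of the dark back board that closes all the gaps behind, midway along the row: 70 mm in x from the gap mouths, 40 mm above the table. The board is 10 mm thick; this point is on the face towards the gaps.
- rail: Flat steel rail above all six gaps, 14 mm wide (x), 346 mm long (y), 8 mm thick. Origin at the centre of its top face: x 55, y 0 mm in the rack's frame, 68 mm above the table at rest; axes as the rack. It is sprung: it yields downward from about 1.6 N, sinks level up to 8 mm (about 7 N) to a hard stop, and springs back when let go.
- mark: Red round cap, 26 mm across, 8 mm high, on the end post from which gaps are counted (the other post has a plain wooden cap). Origin: centre of its underside, 60 mm above the table. It may be at either end: x 55, y +192 or -192 mm in the rack's frame. Along the row the centres of the first, second and third gaps are 52, 108 and 164 mm from it.
- block: The sample block to file: loose fired-clay bar, 80 mm long (x), 38 wide (y), 28 high, 0.13 to 0.27 kg, cream, far (+x) half glazed blue. Origin: centre of its underside. It starts flat on the board before the gaps, blue end roughly towards them. Fully home, its origin is at x 30 mm in the rack's frame and its cream end stands 10 mm out of the gap.
- green_sample_c (a point): Loose green-glazed sample, 55 x 38 x 28 mm, already home in one of the gaps; its centre. Not to be moved.
- brown_sample_c (a point): Loose brown-glazed sample, 55 x 38 x 28 mm, already home in another gap; its centre. Not to be moved.
- bowl: Loose grey clay bowl, 110 mm across, 65 mm high, beside the left end of the rack (+y). Origin at the centre of its underside.
- jar: Loose blue jar, 60 mm across, 90 mm high, beside the right end of the rack (-y). Origin at the centre of its underside.
Mind the look-alikes: they are no part of the job. What is shaped like the block but black or yellow is not meant.

How it is judged:
By the outcome, as a careful person would: the job done as asked, in the order asked, and still so for the second after the job is handed in, with the robot touching nothing.
It also fails if it takes over 69 s, if anything falls off the work surface, if the arm or the gripper's body presses on something with over 40 N, if the wrist force passes 120 N, or if a joint passes its speed limit or range.

## Working session

There is one attempt and no reset: what is moved stays moved. The work goes in short steps, each a Python script; the robot and the scene stay as the last script left them, time stands still between calls to the robot, and variables do not carry over. Pictures are saved under pics/ and viewed, and the job is handed in when it is done.

```bash
mkdir -p pics; ls
python3 - <<'E'
from plant import ctrl
import cv2,numpy as np
for n in ("scene","top"):
    d=ctrl.get_image(n)
    cv2.imwrite(f"pics/{n}0.png",cv2.cvtColor(d["img"],cv2.COLOR_RGB2BGR))
    np.save(f"{n}0.npy",d,allow_pickle=True)
    print(n,d["fx"],d["cx"],d["cy"],d["distortion"],(-np.array(d["R"]).T@d["t"]).round(3))
d=ctrl.get_image("wrist");print(d["mount"]);cv2.imwrite("pics/wrist0.png",cv2.cvtColor(d["img"],cv2.COLOR_RGB2BGR))
print(ctrl.get_time(),ctrl.get_tcp_rot(),ctrl.get_wrist_force())
E
```

```text
pics
scene 405.1224333713477 248.99320295743672 190.22786179271634 [-0.10494116  0.          0.          0.          0.        ] [0.915 0.677 0.922]
top 459.02040302308285 255.5541694740797 187.66752559046944 [-0.0615321  0.         0.         0.         0.       ] [ 0.486 -0.009  1.237]
[[ 5.86306768e-04 -9.54659760e-01 -2.97698505e-01  7.57557175e-02]
 [ 9.99999627e-01  7.48617410e-04 -4.31202596e-04 -4.13045325e-04]
 [ 6.34514050e-04 -2.97698141e-01  9.54659842e-01 -1.25249442e-01]
 [ 0.00000000e+00  0.00000000e+00  0.00000000e+00  1.00000000e+00]]
0.15 [-3.11119391e+00 -4.23858582e-01 -1.19684018e-04] [ 0.21415784 -0.08950586 -0.14927198]
```

View pics/scene0.png

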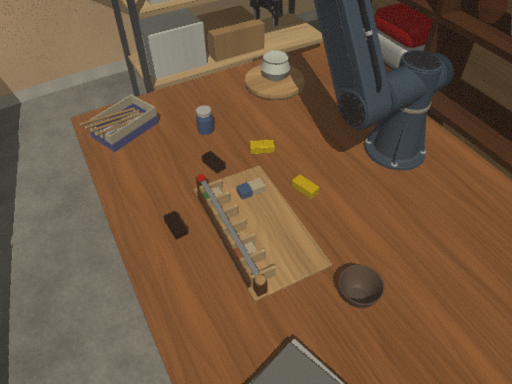

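View pics/top0.png

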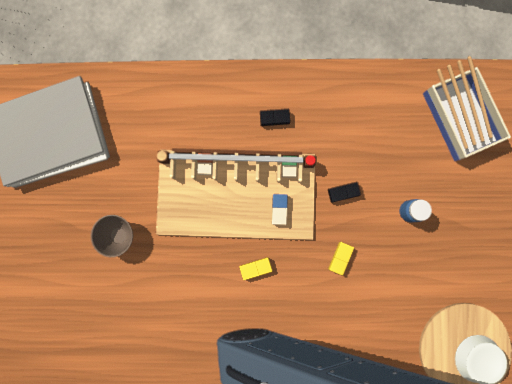

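```bash
cat > h.py <<'E'
import numpy as np,cv2
def ray(d,uv,z):
    K=np.array([[d["fx"],0,d["cx"]],[0,d["fy"],d["cy"]],[0,0,1]])
    p=cv2.undistortPoints(np.array(uv,float).reshape(-1,1,2),K,np.array(d["distortion"],float))[:,0]
    R=np.array(d["R"]);c=-R.T@np.array(d["t"])
    D=np.c_[p,np.ones(len(p))]@R
    return c+D*((z-c[2])/D[:,2])[:,None]
def proj(d,X):
    K=np.array([[d["fx"],0,d["cx"]],[0,d["fy"],d["cy"]],[0,0,1]])
    return cv2.projectPoints(np.array(X,float).reshape(-1,1,3),cv2.Rodrigues(np.array(d["R"]))[0],np.array(d["t"],float),K,np.array(d["distortion"],float))[0][:,0]
def load(n): return np.load(n,allow_pickle=True).item()
def hsv(d): return cv2.cvtColor(d["img"],cv2.COLOR_RGB2HSV)
def blobs(m,amin=15):
    n,l,s,c=cv2.connectedComponentsWithStats(m.astype(np.uint8))
    return [(c[i].round(1),s[i][4],l==i) for i in range(1,n) if s[i][4]>=amin]
E
python3 - <<'E'
from h import *
for n in ("top","scene"):
    d=load(n+"0.npy");h=hsv(d)
    red=((h[...,0]<5)|(h[...,0]>174))&(h[...,1]>190)&(h[...,2]>90)
    blue=(h[...,0]>100)&(h[...,0]<125)&(h[...,1]>100)
    for nm,m,z in(("red",red,.068),("blue",blue,.04)):
        for c,a,_ in blobs(m): print(n,nm,c,a,ray(d,c,z).round(4))
d=load("top0.npy");im=d["img"]
c=cv2.resize(im[140:250,150:325],None,fx=4.5,fy=4.5,interpolation=cv2.INTER_CUBIC)
cv2.imwrite("pics/crop_top.png",c[...,::-1])
d=load("scene0.npy");im=d["img"]
c=cv2.resize(im[160:300,185:335],None,fx=4.2,fy=4.2,interpolation=cv2.INTER_CUBIC)
cv2.imwrite("pics/crop_sc.png",c[...,::-1])
E
```

```text
top red [310.  160.1] 79 [[ 0.6523 -0.1366  0.068 ]]
top blue [471.1  82.4] 52 [[ 0.8662 -0.5795  0.04  ]]
top blue [440.4 125.3] 268 [[ 0.7483 -0.4895  0.04  ]]
top blue [493.6 128.4] 76 [[ 0.74   -0.6345  0.04  ]]
top blue [279.5 200.7] 163 [[ 0.5498 -0.0584  0.04  ]]
top blue [406.1 211.1] 156 [[ 0.5206 -0.3894  0.04  ]]
scene red [394.6  29.6] 187 [[-0.5227 -0.5856  0.068 ]]
scene red [200.7 177.4] 36 [[ 0.6561 -0.1333  0.068 ]]
```

View pics/crop_top.png

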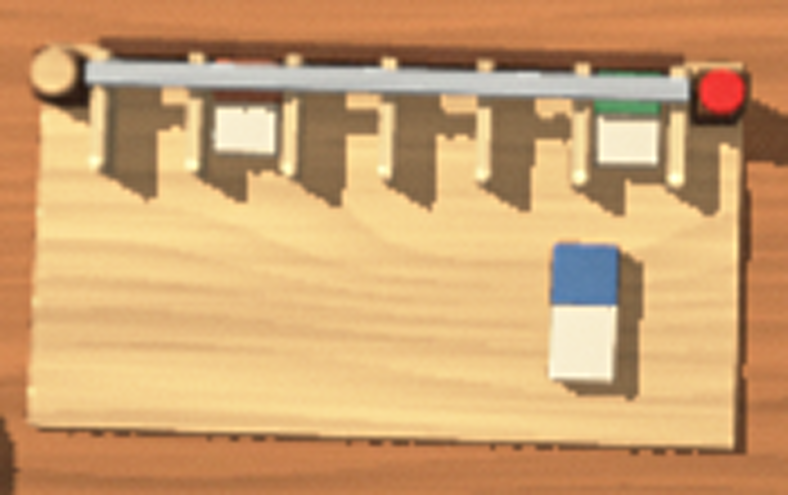

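View pics/crop_sc.png

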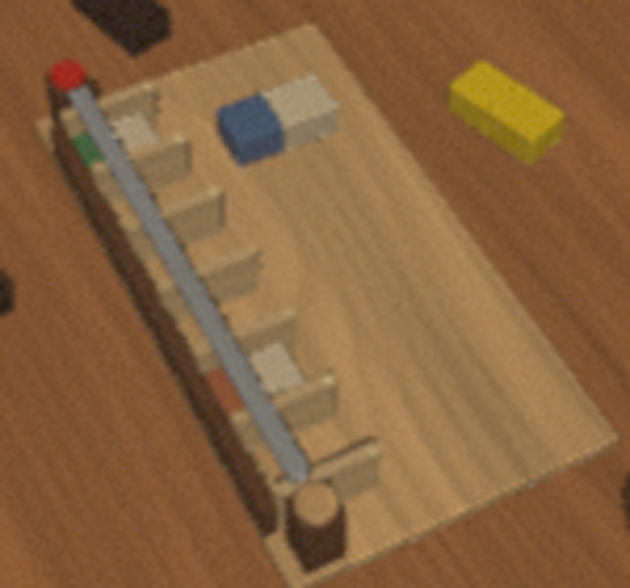

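Run:
```python
from plant import ctrl
from h import *
from scipy.spatial.transform import Rotation as Ro
yaw=-0.025
q=(Ro.from_euler('z',yaw)*Ro.from_euler('x',np.pi)).as_rotvec()
print(ctrl.inverse_kinematics([.6,.04,.30],q))
ctrl.reach([.60,.04,.30],q)
ctrl.move_gripper(0.0)
p=np.array(ctrl.get_position());r=np.array(ctrl.get_tcp_rot())
d=ctrl.get_image("wrist")
T=np.eye(4);T[:3,:3]=Ro.from_rotvec(r).as_matrix();T[:3,3]=p
M=np.linalg.inv(T@np.array(d["mount"]))
d["R"]=M[:3,:3];d["t"]=M[:3,3]
np.save("w1.npy",d,allow_pickle=True);d2=ctrl.get_image("top");np.save("top1.npy",d2,allow_pickle=True)
cv2.imwrite("pics/w1.png",d["img"][...,::-1])
print(ctrl.get_time(),p,r,d["fx"],ctrl.get_opening(),ctrl.get_joint_pos())
```

```text
[-1.19086772e-01  4.41732421e-01  1.43288720e+00 -8.88178420e-16
  1.26697304e+00  1.47670955e+00]
3.75 [0.60000316 0.04004613 0.30001333] [ 3.14134543e+00 -3.91584549e-02  8.17903336e-05] 273.05558219737156 -0.0016559468030602465 [-1.19021969e-01  4.41687412e-01  1.43289807e+00 -1.91790744e-05
  1.26697930e+00  1.47675887e+00]
```

View pics/w1.png

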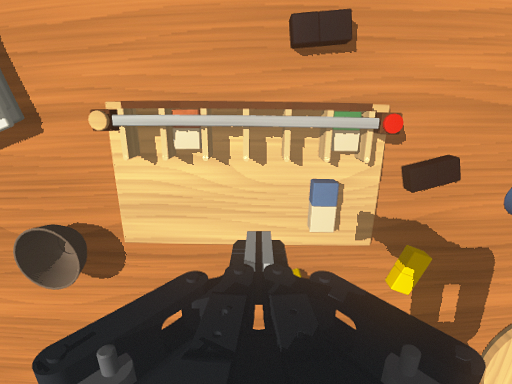

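```bash
cat > m.py <<'E'
from h import *
def meas(d,box,verb=True):
    h=hsv(d).astype(int);H,S,V=h[...,0],h[...,1],h[...,2]
    roi=np.zeros(H.shape,bool);roi[box[1]:box[3],box[0]:box[2]]=1
    red=((H<5)|(H>174))&(S>190)&(V>90)&roi
    blue=(H>100)&(H<125)&(S>100)&roi
    rail=(S<60)&(V>90)&(V<215)&(H>90)&roi
    out={}
    for nm,m,z in(("red",red,.068),("blue",blue,.04),("rail",rail,.068)):
        b=sorted(blobs(m),key=lambda t:-t[1])
        if b:
            ps=b[0][2]; ys,xs=np.nonzero(ps)
            P=ray(d,np.c_[xs,ys],z)[:,:2]
            r=cv2.minAreaRect((P*1000).astype(np.float32))
            out[nm]=P
            print(nm,b[0][0],b[0][1],"mean",P.mean(0).round(4),"rect",np.round(r[0],1),np.round(r[1],1),round(r[2],2))
    return out
E
python3 - <<'E'
from m import *
for n,box in (("w1",(60,90,410,240)),("top0",(150,140,325,245)),("top1",(150,140,325,245)),("scene0",(185,160,335,300))):
    d=load(n+".npy");print(n)
    o=meas(d,box)
    if "rail" in o:
        P=o["rail"]; c=P.mean(0); u=np.linalg.svd(P-c,full_matrices=0)[2][0]
        t=(P-c)@u; print(" rail dir",np.degrees(np.arctan2(-u[0]*np.sign(u[1]),abs(u[1]))).round(2),"mid",(c+u*(t.min()+t.max())/2).round(4),"len",np.ptp(t).round(4))
d=load("w1.npy");c=d["img"]
cv2.imwrite("pics/w1a.png",cv2.resize(c[95:250,90:250],None,fx=3.8,fy=3.8,interpolation=cv2.INTER_CUBIC)[...,::-1])
cv2.imwrite("pics/w1b.png",cv2.resize(c[95:250,240:410],None,fx=3.8,fy=3.8,interpolation=cv2.INTER_CUBIC)[...,::-1])
E
```

```text
w1
red [392.7 123.1] 316 mean [ 0.6549 -0.1341] rect [ 654.6 -134. ] [24.4 25.1] 5.7
rail [319.8 183.6] 122 mean [ 0.5761 -0.0424] rect [573.5 -40.2] [23.5 43.5] 38.53
 rail dir 31.43 mid [ 0.5751 -0.0408] len 0.0433
top0
red [310.  160.1] 79 mean [ 0.6522 -0.1365] rect [ 651.2 -136.6] [25.7 23.3] 89.69
blue [279.5 200.7] 163 mean [ 0.55   -0.0586] rect [550.4 -58.5] [34.  28.8] 89.68
top1
red [310.1 159.9] 73 mean [ 0.6528 -0.1369] rect [ 652.5 -136.6] [25.7 20.7] 89.68
blue [279.6 200.6] 162 mean [ 0.55   -0.0587] rect [550.4 -58.5] [34.  28.8] 89.68
rail [231.8 211.3] 2228 mean [0.5224 0.0644] rect [579.   86.8] [185.5 276.7] 83.08
 rail dir 52.35 mid [0.5483 0.0444] len 0.3288
scene0
red [200.7 177.4] 36 mean [ 0.6562 -0.1333] rect [ 656.5 -133.1] [20.7 21.2] 60.81
```

View pics/w1a.png

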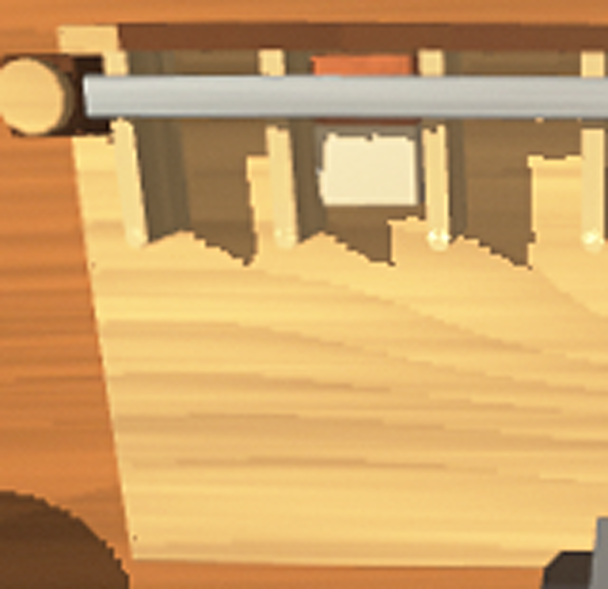

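View pics/w1b.png

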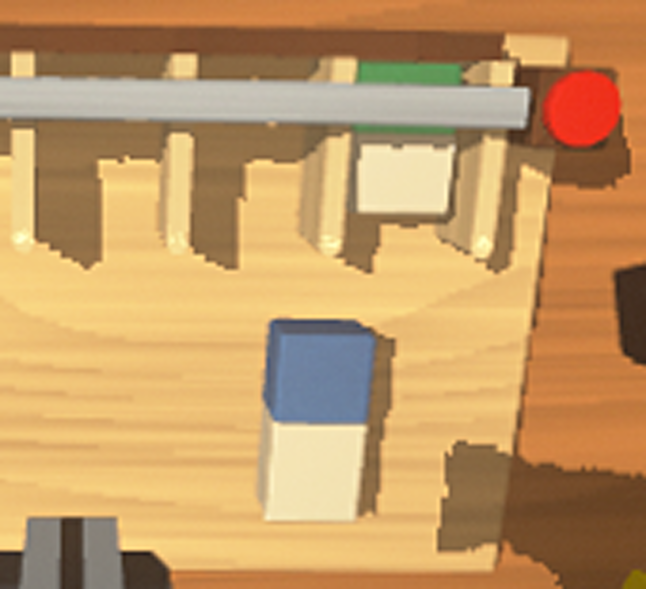

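Run:
```python
from m import *
from scipy.optimize import least_squares
ny=np.array([168,112,56,0,-56,-112,-168])/1000
model=np.r_[np.c_[np.full(7,0.001),ny],[[.055,.173],[.055,-.173],[.055,-.192]]]
W=lambda a,o,s:np.array(a,float)/s+np.array(o)-0.5+0.5/s
sets={}
wa=W([(137,243),(285,243),(438,245),(593,245)],(90,95),3.8);wb=W([(178,248),(330,250),(482,253)],(240,95),3.8)
r=np.r_[W([(84,97)],(90,95),3.8),W([(529,108),(581,108)],(240,95),3.8)]
sets["w1"]=(np.r_[wa,wb],r)
sets["top0"]=(W([(97,171),(192,171),(289,175),(384,180),(482,183),(579,186),(675,188)],(150,140),4.5),W([(85,72),(689,88),(719,91)],(150,140),4.5))
def fit(P,Q):
    f=lambda p:(Q-(P@np.array([[np.cos(p[2]),np.sin(p[2])],[-np.sin(p[2]),np.cos(p[2])]])+p[:2])).ravel()
    s=least_squares(f,[.6,.05,0]);return s.x,f(s.x).reshape(-1,2)
for n,(a,b) in sets.items():
    d=load(n+".npy")
    Q=np.r_[ray(d,a,.052),ray(d,b,.068)][:,:2]
    x,res=fit(model,Q);print(n,x[:2].round(4),np.degrees(x[2]).round(2));print((res*1000).round(1).tolist())
# block corners, top face z=.040
for n,pts in (("w1",W([(272,335),(374,337),(360,521),(264,521)],(240,95),3.8)),("top0",W([(553,243),(619,245),(614,381),(549,378)],(150,140),4.5))):
    d=load(n+".npy");P=ray(d,pts,.04)[:,:2];u=(P[0]+P[1]-P[2]-P[3])/2
    print(n,"block c",P.mean(0).round(4),"len",np.linalg.norm(u).round(4),"w",np.linalg.norm(P[0]-P[1]+P[3]-P[2])/2,"yaw",np.degrees(np.arctan2(u[1],u[0])).round(2))
```

```text
w1 [0.6075 0.0581] -2.08
[[0.1, -0.5], [0.5, 0.2], [0.2, 0.1], [0.7, -0.3], [0.3, -0.6], [0.4, -0.2], [0.2, -0.5], [-1.0, -1.1], [-1.0, 0.9], [-0.5, 1.9]]
top0 [0.6045 0.057 ] -2.04
[[-0.6, -1.1], [1.0, -0.4], [0.4, -0.7], [-0.9, 0.3], [-1.0, -0.3], [-1.0, -0.2], [-0.5, 0.4], [0.8, 0.2], [1.5, -0.0], [0.3, 1.9]]
w1 block c [ 0.5299 -0.0556] len 0.0782 w 0.03955490686555828 yaw -0.48
top0 block c [ 0.5285 -0.0578] len 0.0785 w 0.03796472529506247 yaw -2.4
```

```bash
cat > k.py <<'E'
from plant import ctrl
from h import *
from scipy.spatial.transform import Rotation as Ro
O=np.array([.606,.0575]);Y=np.radians(-2.06)
def W(x,y,z): # rack mm -> world, z = fingertip height mm
    c,s=np.cos(Y),np.sin(Y);x/=1000;y/=1000
    return [O[0]+c*x-s*y,O[1]+s*x+c*y,z/1000+.017]
def rack(p):
    c,s=np.cos(Y),np.sin(Y);a=np.array(p[:2])-O
    return np.round([1000*(c*a[0]+s*a[1]),1000*(-s*a[0]+c*a[1]),1000*(p[2]-.017)],1)
def Q(yaw=0): return (Ro.from_euler('z',Y+np.radians(yaw))*Ro.from_euler('x',np.pi)).as_rotvec()
def st(): print(round(ctrl.get_time(),2),rack(ctrl.get_position()),np.round(ctrl.get_wrist_force(),2),flush=True)
E
python3 - <<'E'
from k import *
ctrl.reach(W(55,-140,110),Q())
st()
ctrl.move_linear(W(55,-140,78),feed=.1)
ctrl.dwell(.2);st()
print(ctrl.move_linear(W(55,-140,60.5),feed=.012,stop_force=2.3))
st();ctrl.dwell(.15);st()
E
```

```text
4.63 [  55.6 -139.5  111. ] [ 0.88 -1.1   1.25]
5.3 [  55.6 -140.1   78.9] [ 0.49 -1.35 -0.18]
True
6.24 [  54.9 -140.    66.4] [ 0.45 -0.23  2.04]
6.39 [  54.9 -140.    66.4] [ 1.11 -0.52  3.25]
```

Run:
```python
from k import *
def F(): return np.mean([ (ctrl.dwell(.01),ctrl.get_wrist_force()[2])[1] for _ in range(8)])
z=65.6
ctrl.move_linear(W(55,-140,z),feed=.02);st()
for y in (-112,-84,-56,-29):
    ctrl.move_linear(W(55,y,z),feed=.05); f=F();st();print("f",round(f,2))
    if f<2.6: z-=.7
    if f>5: z+=.7
```

```text
6.64 [  55.  -140.    65.7] [0.37 0.35 3.5 ]
7.42 [  54.8 -111.    65.5] [1.02 2.43 3.84]
f 3.29
8.19 [ 54.9 -83.   65.5] [1.14 1.35 3.42]
f 3.5
8.97 [ 54.9 -55.   65.6] [-0.09  2.22  3.84]
f 3.42
9.72 [ 54.9 -28.   65.6] [-0.04  1.96  3.37]
f 3.38
```

Run:
```python
from k import *
ctrl.move_linear(W(55,-28,110),feed=.15);st()
print(ctrl.inverse_kinematics(W(-73,-167,60),Q(90)))
ctrl.reach(W(-73,-167,75),Q(90));st()
p=np.array(ctrl.get_position());r=np.array(ctrl.get_tcp_rot())
d=ctrl.get_image("wrist")
T=np.eye(4);T[:3,:3]=Ro.from_rotvec(r).as_matrix();T[:3,3]=p
M=np.linalg.inv(T@np.array(d["mount"]));d["R"]=M[:3,:3];d["t"]=M[:3,3]
np.save("w2.npy",d,allow_pickle=True);cv2.imwrite("pics/w2.png",d["img"][...,::-1])
d=ctrl.get_image("top");np.save("top2.npy",d,allow_pickle=True)
cv2.imwrite("pics/top2.png",cv2.resize(d["img"][140:250,150:325],None,fx=4.5,fy=4.5,interpolation=cv2.INTER_CUBIC)[...,::-1])
```

```text
10.18 [ 54.6 -28.3 109.8] [-0.67  0.63 -0.11]
[-0.40778429  0.67628282  1.78381124  0.          0.6814986  -0.37183051]
11.8 [ -72.9 -166.9   74.7] [ 0.05 -0.06 -1.19]
```

View pics/w2.png

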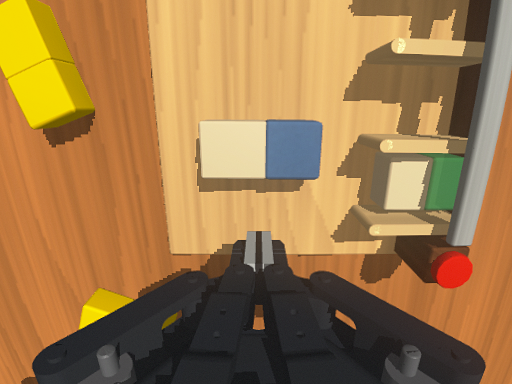

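View pics/top2.png

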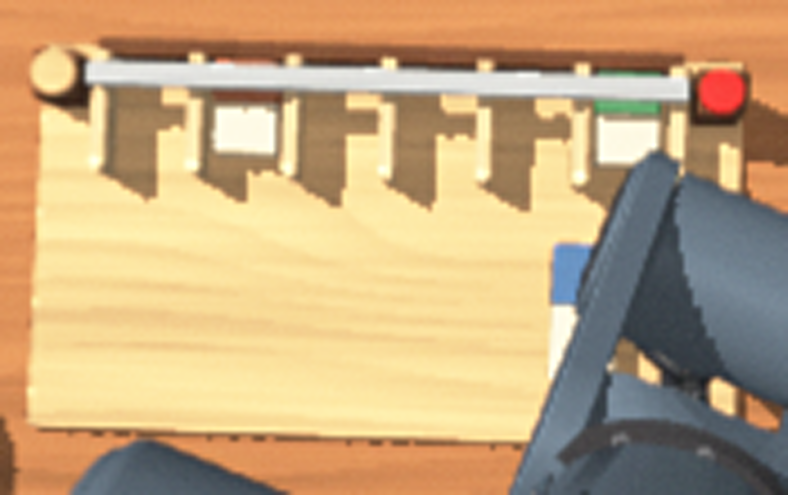

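```bash
cat >> k.py <<'E'
def blockpose(d,pts):
    P=np.array([rack(list(p[:2])+[0])[:2] for p in ray(d,pts,.04)])
    u=(P[1]+P[2]-P[0]-P[3])/2
    print("block rack c",P.mean(0).round(1),"yaw",np.degrees(np.arctan2(u[1],u[0])).round(2),"len",np.linalg.norm(u).round(1)); return P
def wshot(n):
    p=np.array(ctrl.get_position());r=np.array(ctrl.get_tcp_rot())
    d=ctrl.get_image("wrist")
    T=np.eye(4);T[:3,:3]=Ro.from_rotvec(r).as_matrix();T[:3,3]=p
    M=np.linalg.inv(T@np.array(d["mount"]));d["R"]=M[:3,:3];d["t"]=M[:3,3]
    np.save(n+".npy",d,allow_pickle=True);cv2.imwrite(f"pics/{n}.png",d["img"][...,::-1]);return d
E
python3 - <<'E'
from k import *
blockpose(load("w2.npy"),[(200,121),(322,121),(321,179),(201,179)])
ctrl.move_linear(W(-72,-167,16),feed=.15);st()
ctrl.move_linear(W(-72,-150,16),feed=.1)
r=ctrl.move_linear(W(-72,-130,16),feed=.03,stop_force=1.0);print(r);st()
wshot("w3")
E
```

```text
block rack c [ -71.4 -116.7] yaw 0.04 len 78.7
12.44 [ -71.9 -166.9   15.9] [ 0.55 -0.73 -0.42]
True
13.07 [ -71.9 -146.2   16. ] [-0.74 -0.86  0.03]
```

View pics/w3.png

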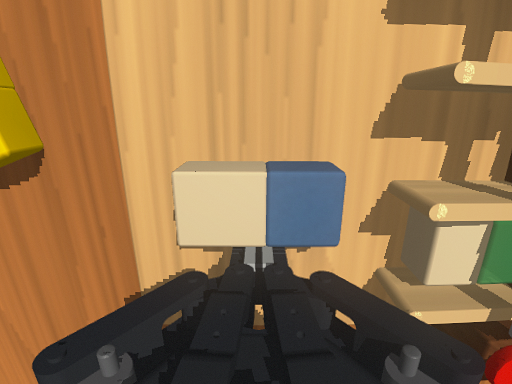

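Run:
```python
from k import *
ctrl.move_linear(W(-72,-64,16),feed=.06);st()
wshot("w4")
```

```text
14.65 [-71.9 -64.3  16. ] [-0.42 -0.41 -0.97]
```

View pics/w4.png

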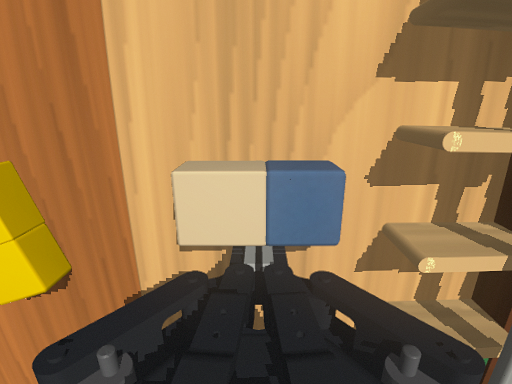

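Run:
```python
from k import *
d=load("w4.npy")
P=blockpose(d,[(174,171),(344,171),(340,245),(178,247)]);print(P.round(1).tolist())
print([rack(p)[:2] for p in ray(d,[(453,141),(428,265)],.052)])
d=load("w2.npy");print([rack(p)[:2] for p in ray(d,[(400,46),(387,146),(375,230)],.052)])
```

```text
block rack c [-71.9 -33. ] yaw 0.41 len 77.2
[[-109.7, -14.4], [-34.1, -14.4], [-32.5, -51.0], [-111.3, -52.1]]
[array([5. , 0.7]), array([  5.3, -55.3])]
[array([  5.7, -55.9]), array([   5.1, -111.7]), array([   4.7, -167.4])]
```

Run:
```python
from k import *
ctrl.move_linear(W(-72,-59.2,16),feed=.04);st()
ctrl.move_linear(W(-72,-75,16),feed=.1)
ctrl.move_linear(W(-72,-75,85),feed=.2)
ctrl.reach(W(-140,-28,80),Q(0));st()
wshot("w5")
```

```text
14.97 [-72.1 -59.   16. ] [0.76 0.18 0.37]
17.23 [-140.   -28.    79.5] [ 0.49 -0.25 -0.25]
```

View pics/w5.png

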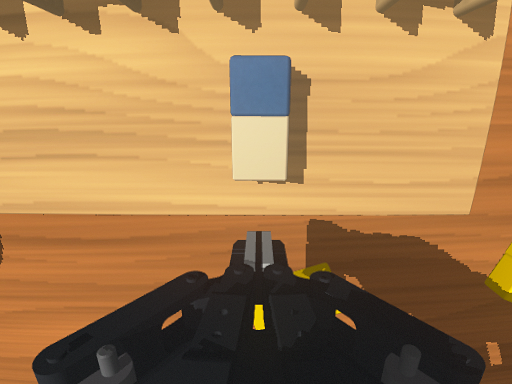

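Run:
```python
from k import *
d=load("top0.npy");h=hsv(d)
m=(h[...,0]>22)&(h[...,0]<33)&(h[...,1]>200)&(h[...,2]>120)
for c,a,l in blobs(m,60):
    ys,xs=np.nonzero(l);P=np.array([rack(p)[:2] for p in ray(d,np.c_[xs,ys],.028)]);print(c,a,P.min(0),P.max(0))
blockpose(load("w5.npy"),[(233,180),(230,56),(290,56),(288,180)])
```

```text
block rack c [-72.4 -28.8] yaw 0.37 len 78.2
```

Run:
```python
from k import *
d=load("top0.npy");print([rack(p)[:2] for p in ray(d,[(240,267),(268,259),(272,271),(243,279)],.028)])
```

```text
[array([-227.9,  -20. ]), array([-204.8,  -92.5]), array([-235.5, -103.9]), array([-258.7,  -28.9])]
```

Run:
```python
from k import *
ctrl.move_linear(W(-135,-28.5,16),feed=.15);st()
ctrl.move_linear(W(-70,-28.3,16),feed=.06);st()   # blue end about mouth+13
wshot("w6")
```

```text
17.85 [-135.   -28.6   16. ] [ 0.13 -0.4  -0.99]
19.08 [-70.1 -28.3  16. ] [0.75 1.   0.19]
```

View pics/w6.png

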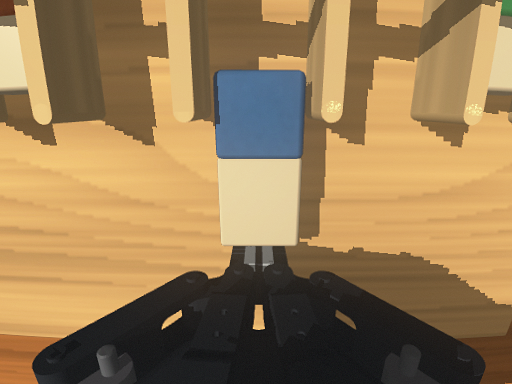

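Run:
```python
from k import *
print(ctrl.move_linear(W(-30,-28.2,16),feed=.05,stop_force=10));st()
print(ctrl.move_linear(W(-15,-28.2,16),feed=.02,stop_force=5));st()
ctrl.dwell(.2);st()
wshot("w7")
```

```text
False
20.08 [-30.1 -28.2  16. ] [ 0.13  0.22 -0.02]
True
20.66 [-20.4 -28.1  15.4] [-0.12  0.24  0.98]
20.86 [-21.4 -27.9  15. ] [ 0.82 -0.15  0.38]
```

View pics/w7.png

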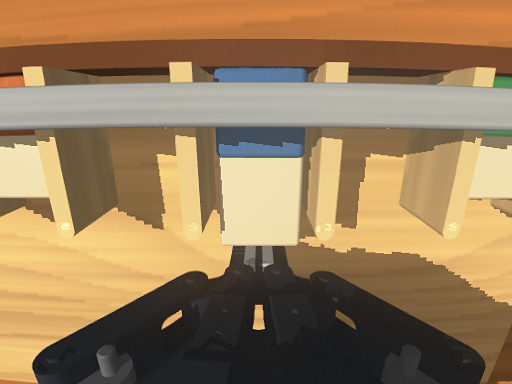

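Run:
```python
from k import *
print(ctrl.move_linear(W(-15,-28.2,16),feed=.015,stop_force=8));st()
ctrl.move_linear(W(-45,-28.2,16),feed=.08)
ctrl.move_linear(W(-45,-28.2,110),feed=.2);st()
d=wshot("w8")
ctrl.reach(W(-150,-60,220),Q(0))
ctrl.reach([.35,-.45,.30],Q(0));st()
for n in("top","scene"):
    d=ctrl.get_image(n);np.save(n+"9.npy",d,allow_pickle=True)
    c=d["img"][140:250,150:325] if n=="top" else d["img"][160:300,185:335]
    cv2.imwrite(f"pics/{n}9.png",cv2.resize(c,None,fx=4.2,fy=4.2,interpolation=cv2.INTER_CUBIC)[...,::-1])
    cv2.imwrite(f"pics/{n}9full.png",d["img"][...,::-1])
```

```text
True
21.3 [-20.4 -27.8  14.8] [0.19 0.12 0.24]
22.37 [-45.1 -28.2 109.8] [-0.41 -0.45 -0.51]
24.8 [-237.  -515.2  282.6] [0.33 0.47 0.01]
```

View pics/w8.png

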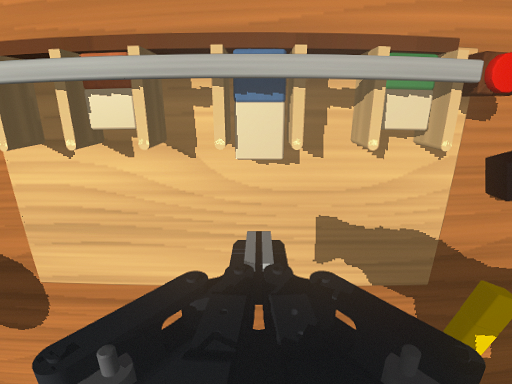

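View pics/top9.png

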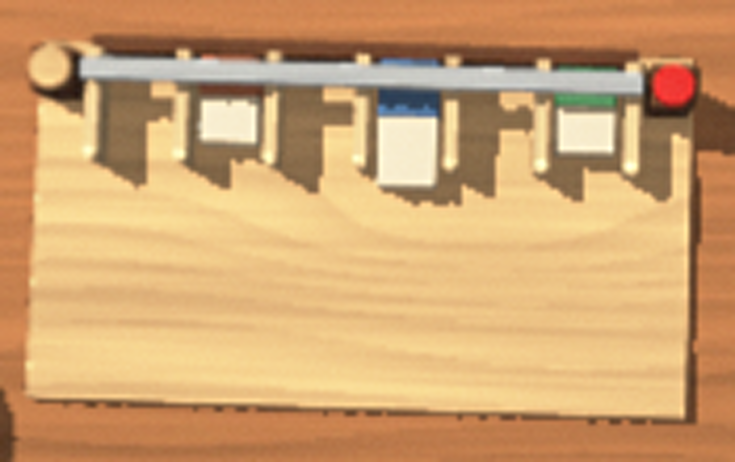

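View pics/scene9.png

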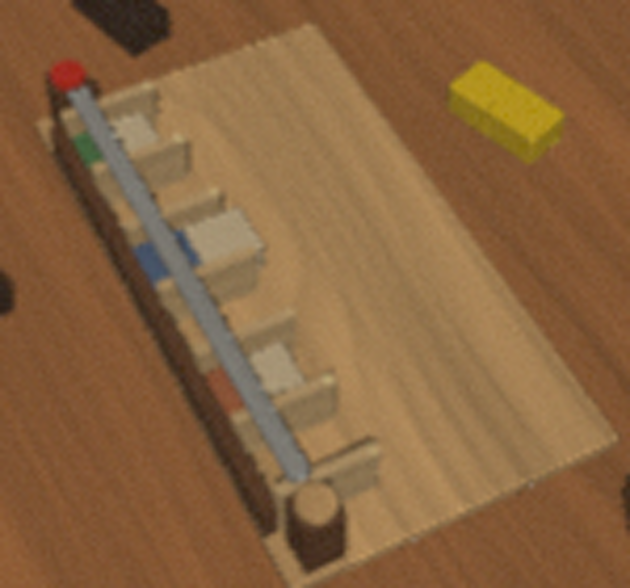

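View pics/top9full.png

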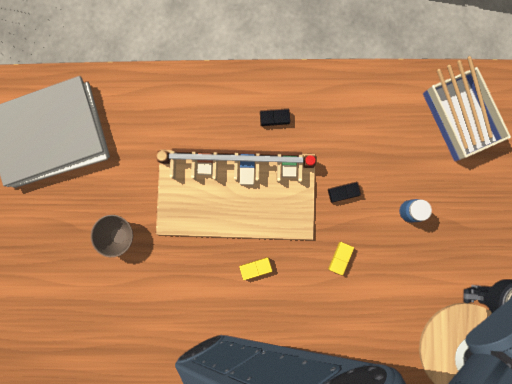

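Run:
```python
from k import *
print([rack(p)[:2] for p in ray(load("w8.npy"),[(236.5,159),(284,159)],.04)])
print([rack(p)[:2] for p in ray(load("w8.npy"),[(237,101),(285,101)],.04)],"blue/cream, want x 30")
print([rack(p)[:2] for p in ray(load("w8.npy"),[(220,143),(297,144)],.052)])
d0,d9=load("top0.npy"),load("top9.npy")
df=np.abs(d0["img"].astype(int)-d9["img"]).max(2)>45
for c,a,_ in blobs(df,6): print(c,a)
```

```text
[array([ -8.8, -10.6]), array([ -8.8, -47.7])]
[array([ 34.4, -11.9]), array([ 34.5, -47.2])] blue/cream, want x 30
[array([5.3, 0.1]), array([  4.7, -55.7])]
[247.7 154.4] 23
[248.1 174.3] 426
[281.9 210.3] 648
[488.6 336.8] 4375
[310.1 345.3] 1783
[200.4 363.3] 1632
[438.8 370.7] 6
[410.8 377.6] 114
[426.2 379.9] 10
[437.6 381.1] 65
[356.  382.1] 9
[263.5 382.7] 12
[324.3 382.4] 7
[331.8 382.6] 11
```

Run:
```python
from k import *
ctrl.dwell(.3);st();ctrl.hand_in();print(ctrl.get_time())
```

```text
25.2 [-237.3 -516.   283.1] [0.38 0.42 0.77]
the job is handed in; nothing more can be done
the job is handed in; nothing more can be done
```

I ran the rail, then filed the blue-glazed block in the third gap from the red cap, and handed the job in at about 25 s of the 69 s. No verdict was reported.

- **Rail:** With the fingers shut I pressed at about 3.4 N, which sank the rail about 2.5 mm. The fingertips ran from the first gap centre to the third (y −140 to −28 mm in the rack's frame) and I lifted off there. Force read at each gap and divider stayed between 3.3 and 3.5 N.
- **Block:** I slid it sideways to line up with the gap, then pushed its cream end until the push met resistance twice at the same place, 0.6 mm from where contact was expected.
- **Last checks:** The wrist camera put the cream end 8.8 mm out of the gap, against 10 mm expected. The blue/cream line read x 34 mm against 30 mm. That view also put the divider noses about 5 mm too far in, so I take this as measuring bias and not a real gap error.
- **Everything else:** Comparing the top camera's first and last pictures, the only changes were the block's old and new places and the arm. The samples, bowl, jar and look-alikes had not moved. The arm ended well clear, with the wrist force near zero.

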